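# Switch the cell charger off and crate the charged cells

### The job

The two green cells in the charger are full. First switch the charger off: turn its black bar knob from the red dot to the white dot until it clicks over and rests there. Only then lift out the cells and set them gently, upright with the button end up, in the two empty compartments of the blue crate, one in each; leave everything else where it is.

Things in the scene. Friction and masses are not known exactly. Their poses are not given: they have to be found in the camera images.
- charger: Cream bench charger, fixed, 240 mm wide (y), 160 mm deep; origin under its middle on the desk, x to its back, y to its left. Right half: console with a panel sloping up to the back at 30 degrees, 34 mm high in front, 107 mm at the flat top (x over 46 mm; two binding posts there, 17 mm more); knob at x -20, y -64 mm. Left half: dock, deck 44 mm high, two round bays, one behind the other.
- switch (a joint): Charger switch. 0 rad = live (pointer at red dot, 30 degrees right of up-slope), 1.047 = off (white dot, 30 degrees left), with a stop at each; grows counter-clockwise seen from above. An over-centre spring holds it on either stop: it resists with about 0.3 N m at first, fading to nothing half way at 0.52 rad; past that it clicks over and drives the knob on to the other stop by itself.
- switch_grip (a point): Middle of the bar knob, on the switch axis; turns with it. z points out along the axis (square to the panel, leaning 30 degrees to the charger's front), x along the bar to its white pointer line. Bar 50 mm long (x), 13.5 thick (y), 22 high (11 to either side of this point). Round skirt under it, 47 mm across, top 10 mm below this point; panel 21 mm below.
- cell_a: Charged cell, green sleeve with a white band near the top, 33 mm diameter, 91 mm tall with its 3 mm steel button, 0.23 kg; origin at the centre of its flat bottom, z to the button end. At the start it stands in one of the two dock bays.
- cell_b: The other charged cell, the same in every way; it stands in the other dock bay.
- bay0 (a point): Centre of the floor of the front dock bay: round, 37 mm across and 14 mm deep, 30 mm above the desk, axes as the charger's. Its axis is 122 mm to the left of the switch axis.
- bay1 (a point): The same for the rear dock bay, 72 mm behind the front one.
- crate: Blue open crate, 60 mm (x) by 206 mm (y) and 44 mm high, fixed; origin under its centre on the desk. Walls and floor are 4 mm thick. Three cross walls divide it into a row of four equal compartments along y, each 52 mm (x) by 46.5 mm (y) inside, 50.5 mm apart.
- slot0 (a point): Centre of the floor of the first compartment, at the +y end of the crate (4 mm above the desk), axes as the crate's. Holds a stored cell.
- slot1 (a point): The same for the second compartment; empty at the start.
- slot2 (a point): The same for the third compartment; holds a stored cell.
- slot3 (a point): The same for the fourth compartment, at the -y end; empty at the start.
- stored_a: Cell like the others, already standing in the crate in slot0; stays there. Origin at the centre of its bottom.
- stored_b: Cell like the others, already standing in the crate in slot2; stays there.
- torch: Bystander: dark green torch with ochre head, 34 mm thick and 108 mm long (y), lying between the charger and the crate. Origin on its underside.
- crimp_tool: Bystander: crimping pliers with black handles, 156 x 52 x 18 mm, lying in front of the crate.
- screwdriver: Bystander: screwdriver with orange handle, 100 mm long and 16 mm high, lying behind the crate.
- solder_reel: Bystander: blue solder reel, 72 x 62 x 50 mm, standing at the right-hand end of the desk.
- ivory_enclosure: Bystander: ivory plastic enclosure, 55 x 87 x 43 mm, at the right-hand end of the desk.
- marker: Bystander: white and red marker pen, 132 mm long, 16 mm high, lying at the left of the work.
Things that resemble listed ones, but are neither listed nor needed, are in the scene too. Leave any pink or yellow look-alike of the cell_a alone.

How it is judged:
On the way, in this order (a step that is already met when the one before it is completed fails the run):
1. the switch rests at off (past its click, at 0.93 rad or more) while both cells still stand in the dock (value of joint switch above 0.93 rad and z of each of cell_a, cell_b in the frame of charger below 0.036 m and angle between each of cell_a, cell_b's own z axis and vertical below 0.15 rad), for 0.2 s.
2. one charged cell stands upright on the floor of an empty compartment (value of joint switch above 0.93 rad and ((x of cell_a in the frame of slot1 between -0.015 and 0.015 m and y of cell_a in the frame of slot1 between -0.013 and 0.013 m and z of cell_a in the frame of slot1 between -0.004 and 0.005 m and angle between cell_a's own z axis and vertical below 0.12 rad) or (x of cell_a in the frame of slot3 between -0.015 and 0.015 m and y of cell_a in the frame of slot3 between -0.013 and 0.013 m and z of cell_a in the frame of slot3 between -0.004 and 0.005 m and angle between cell_a's own z axis and vertical below 0.12 rad) or (x of cell_b in the frame of slot1 between -0.015 and 0.015 m and y of cell_b in the frame of slot1 between -0.013 and 0.013 m and z of cell_b in the frame of slot1 between -0.004 and 0.005 m and angle between cell_b's own z axis and vertical below 0.12 rad) or (x of cell_b in the frame of slot3 between -0.015 and 0.015 m and y of cell_b in the frame of slot3 between -0.013 and 0.013 m and z of cell_b in the frame of slot3 between -0.004 and 0.005 m and angle between cell_b's own z axis and vertical below 0.12 rad))), for 0.2 s.
At the end, for the whole second after the job is handed in: The switch rests in its off position (0.93 rad or more), the two charged cells stand at rest, button up and upright within 7 degrees, on the floors of the two compartments that were empty, one in each, and the two stored cells still stand in theirs (value of joint switch above 0.93 rad and velocity of joint switch below 0.1 rad/s and (((x of cell_a in the frame of slot1 between -0.015 and 0.015 m and y of cell_a in the frame of slot1 between -0.013 and 0.013 m and z of cell_a in the frame of slot1 between -0.004 and 0.005 m and angle between cell_a's own z axis and vertical below 0.12 rad) and (x of cell_b in the frame of slot3 between -0.015 and 0.015 m and y of cell_b in the frame of slot3 between -0.013 and 0.013 m and z of cell_b in the frame of slot3 between -0.004 and 0.005 m and angle between cell_b's own z axis and vertical below 0.12 rad)) or ((x of cell_a in the frame of slot3 between -0.015 and 0.015 m and y of cell_a in the frame of slot3 between -0.013 and 0.013 m and z of cell_a in the frame of slot3 between -0.004 and 0.005 m and angle between cell_a's own z axis and vertical below 0.12 rad) and (x of cell_b in the frame of slot1 between -0.015 and 0.015 m and y of cell_b in the frame of slot1 between -0.013 and 0.013 m and z of cell_b in the frame of slot1 between -0.004 and 0.005 m and angle between cell_b's own z axis and vertical below 0.12 rad))) and x of stored_a in the frame of slot0 between -0.015 and 0.015 m and y of stored_a in the frame of slot0 between -0.013 and 0.013 m and z of stored_a in the frame of slot0 between -0.004 and 0.005 m and angle between each of stored_a, stored_b's own z axis and vertical below 0.12 rad and x of stored_b in the frame of slot2 between -0.015 and 0.015 m and y of stored_b in the frame of slot2 between -0.013 and 0.013 m and z of stored_b in the frame of slot2 between -0.004 and 0.005 m and linear speed of each of cell_a, cell_b below 0.03 m/s); the robot touches nothing.
It fails at once if a cell is lifted 15 mm or more in the dock before the switch is off (value of joint switch below 0.9 rad and z of any of cell_a, cell_b in the frame of charger above 0.045 m).
It fails at once if a charged cell is dropped (moves faster than 0.6 m/s with no finger on it) ((linear speed of cell_a above 0.6 m/s and contact force between the fingers and cell_a below 0.05 N) or (linear speed of cell_b above 0.6 m/s and contact force between the fingers and cell_b below 0.05 N)).
It fails at once if a stored cell is taken out or tipped over ((distance of stored_a from where it was at the start of the episode above 0.035 m or angle between stored_a's own z axis and vertical above 0.4 rad) or (distance of stored_b from where it was at the start of the episode above 0.035 m or angle between stored_b's own z axis and vertical above 0.4 rad)).
It fails at once if a bystander (torch, crimping pliers, screwdriver, solder reel, ivory enclosure, marker) is pushed more than 30 mm (distance of any of torch, crimp_tool, screwdriver, solder_reel, ivory_enclosure, marker from where it was at the start of the episode above 0.03 m).
It also fails if it takes over 72 s, if anything falls off the work surface, if the arm or the gripper's body presses on something with over 40 N, if the wrist force passes 120 N, or if a joint passes its speed limit or range.

### The arm

A 7-joint arm with a two-finger parallel gripper is mounted at the origin on a cart in front of the work surface, level with it; the furniture and walls round the work are solid. World frame = base frame: x ahead of the robot, y to its left, z up, the work surface at z = 0. Lengths are in m, angles in rad, forces in N, time in s.
With the tool pointing down it reaches from about 0.425 to 0.8 m from the base axis. Payload 8.3 kg.
Tool frame: the origin (TCP) lies at the very end of the fingers, on their centre line; the grasp point (between the pads) lies 19 mm behind it; z points along the fingers, y is the line along which they close (so a half turn about z gives the same grasp; the last joint's range is limited). The gripper opens to 85 mm and grips with 20 to 120 N. Pads are 22 mm wide; open, the fingers measure 114 mm over their backs; the gripper's body (76 mm by 85 mm) begins 54 mm behind the grasp point. The pads swing forward as they close: fully open they stand 13 mm farther back than shut.
Start: joints at [-1.323, 0.383, 0.016, 1.37, -0.006, 1.388, -0.046], TCP at [0.191, 0.595, 0.231] pointing down, gripper open.
Joint ranges: [-2.95, 2.95], [-0.25, 2.06], [-1.52, 1.56], [0.18, 2.33], [-1.44, 4.58], [0.02, 2.06], [-3.01, 3.01]. Speed limits (rad/s): [2.39, 2.39, 3.01, 3.01, 3.14, 3.14, 3.14].

### API

Orientations are given as a unit quaternion [x, y, z, w].
In Python, from bench import manip gives the robot as it stands.
- The arm moves only by the tool move_arm, never from a script. Its argument "targets" is a list of rows, each a list of 5 numbers: the shift along the tool's x, y, z in mm, then the turn about the tool's z in rad, then the opening, from 0 (shut) to 1 (fully open). A call has 1 to 12 rows; each row is the pose to reach, as a shift and turn from the pose commanded when the call began, along the tool's axes at that moment; what a row does not reach only later rows make up. A row lasts 1/10 s, in which the tool goes at most 50 mm and 8.59 degrees, less where a joint would pass 70% of its speed; a pose out of reach is approached as far as the arm can. A call with a gripper value outside its range is refused whole. The fingers move at their own pace and stop on an object; "squeeze" is the grip in N (left out, the last holds). Time passes only in rows, so rows that repeat a pose let the fingers close. It gives the time, the measured TCP pose, the force, the opening and the grip force at its end, in the units of the state.
- manip.observe(): the state, without advancing time (a new reading comes with each control period).
- manip.grab_frame(name): name is "scene" or "top" or "wrist"; returns the picture (420x560x3 uint8, blue, green, red); there is no depth.
- manip.get_calibration(name): a dict with "fx", "fy", "cx", "cy" (pixels), "dist" ([k1, k2, p1, p2, k3] as OpenCV has them; the pictures are not rectified), "position" and "rotation" of the camera in the world; the wrist camera has in their place "hand_eye" (4x4, takes a point from camera to tool coordinates, whose origin is the TCP and whose axes are the flange's). Camera axes: x right, y down, z forward; pixel columns grow to the right and rows downward; lengths in m; the calibration is good to about 2 mm. A picture is of the moment at which its call begins: read the wrist's pose just before it. get_calibration takes no time and is no camera call.
- manip.hand_in(): hands the job in; it is judged then, once.
The state is a dict: "clock": time; "joint_pos": joint angles; "joint_velocities": joint speeds; "joint_efforts": joint torques, N m; "tcp_pos": TCP position; "tool_rot": TCP orientation; "force": force on the tool from outside, world axes, zero at the start; "wrist_torque": the same for the moment, N m; "gripper_width": finger opening in m; "grasp_force": force on a finger pad.
Only numpy, scipy, OpenCV 4.12 (cv2) and the standard library are available. Lean on these libraries where they do the work, as an engineer would, in place of code of your own. Each camera call takes 0.05 s, during which the arm holds its last target. There are 200 camera calls.

## Working session

There is one attempt and no reset: what is moved stays moved. The work goes in short steps, Python scripts to look and compute and a tool call to move; the robot and the scene stay as the last step left them, time stands still between calls to the robot, and variables do not carry over. Pictures are saved under pics/ and viewed, at most 12 in all, crops included, and the job is handed in when it is done.

Besides the shell and the picture viewer there is one more tool, called by a JSON object that holds its "op" and its "data". move_arm: Moves the arm, as the interface text tells. Its arguments: {"type":"object","properties":{"targets":{"type":"array"},"squeeze":{"type":"number"}},"required":["targets"]}

```bash
mkdir -p pics; python3 - <<'E'
from bench import manip
import cv2
s=manip.observe(); print({k:(v if not hasattr(v,'round') else v) for k,v in s.items()})
for n in ["scene","top"]:
    cv2.imwrite(f"pics/{n}0.png",manip.grab_frame(n)); print(n,manip.get_calibration(n))
print(manip.get_calibration("wrist"))
E
```

```text
{'clock': 0.0, 'joint_pos': array([-1.32291344,  0.3842837 ,  0.01636983,  1.37120475, -0.00630508,
        1.38818422, -0.04649493]), 'joint_velocities': array([-1.35344991e-03,  2.22817165e-03, -9.89695386e-05, -1.79368602e-03,
        8.59613777e-04,  1.51338098e-04,  5.36391945e-04]), 'joint_efforts': array([ 4.55703012e-04, -6.27603221e+01,  8.44750889e-01, -3.71836674e+01,
        1.67208910e-02,  1.41670604e-02,  6.58296415e-06]), 'tcp_pos': array([0.19093128, 0.59457537, 0.23022754]), 'tool_rot': array([ 1.54731483e-01,  9.87956040e-01, -1.00563478e-03, -1.40674660e-04]), 'force': array([-0.87001352, -0.96225403,  0.02066266]), 'wrist_torque': array([-0.02326353,  0.02451212, -0.03907726]), 'grasp_force': 0.0, 'gripper_width': 0.08551972199675288}
scene {'fx': 444.7727678810256, 'fy': 444.7727678810256, 'cx': 283.0316829993179, 'cy': 213.69514818579538, 'dist': array([-0.08561105,  0.        ,  0.        ,  0.        ,  0.        ]), 'position': array([-0.30206067,  0.73064391,  0.81027574]), 'rotation': array([-0.35301807,  0.80785437, -0.43237248,  0.18921839])}
top {'fx': 463.32270226858566, 'fy': 463.32270226858566, 'cx': 270.6559756975641, 'cy': 206.41541213489614, 'dist': array([-0.127621,  0.      ,  0.      ,  0.      ,  0.      ]), 'position': array([ 0.16829463, -0.04166891,  1.69868807]), 'rotation': array([-0.69825142,  0.70904259, -0.06597122,  0.07315304])}
{'fx': 298.8944188121865, 'fy': 298.8944188121865, 'cx': 278.95598283772335, 'cy': 211.45070825549266, 'dist': array([-0.05894608,  0.        ,  0.        ,  0.        ,  0.        ]), 'hand_eye': array([[ 9.68801701e-04, -9.45022473e-01, -3.27003956e-01,
         8.43096941e-02],
       [ 9.99999527e-01,  9.41938068e-04,  2.40512689e-04,
        -5.70376768e-05],
       [ 8.07275786e-05, -3.27004035e-01,  9.45022939e-01,
        -1.42278616e-01],
       [ 0.00000000e+00,  0.00000000e+00,  0.00000000e+00,
         1.00000000e+00]])}
```

View pics/scene0.png

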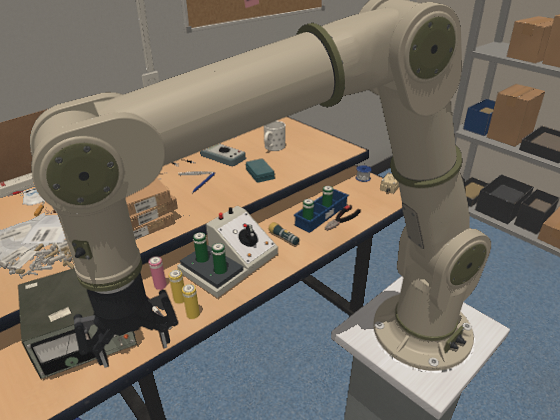

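View pics/top0.png

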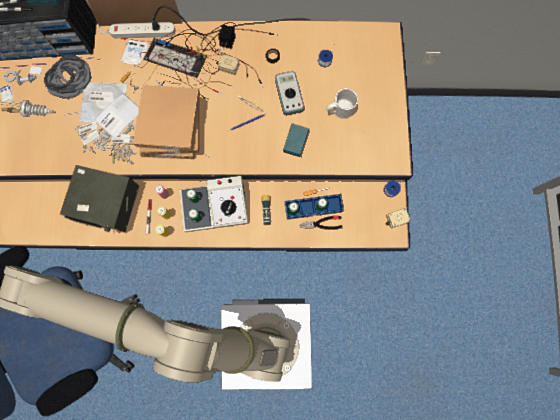

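The scene view shows the charger (knob ~(248,236), green cells at (200,246) and (218,257)) and the crate at ~(321,209). The top view shows knob ~(228,208), dock cells ~(194,195) and (194,214), and crate ~(314,205) with stored cells at ~(292,207) and (322,203). The torch is at (266,208). The pink and yellow look-alikes are to the left of the charger at x≈163.

```bash
cat > h.py <<'E'
import numpy as np, cv2
from bench import manip
from scipy.spatial.transform import Rotation as R
def cam(name,s=None):
    c=manip.get_calibration(name)
    K=np.array([[c['fx'],0,c['cx']],[0,c['fy'],c['cy']],[0,0,1]])
    if name=='wrist':
        s=s or manip.observe(); H=c['hand_eye']; Rt=R.from_quat(s['tool_rot']).as_matrix()
        return K,c['dist'],Rt@H[:3,3]+s['tcp_pos'],Rt@H[:3,:3]
    return K,c['dist'],c['position'],R.from_quat(c['rotation']).as_matrix()
def ray(C,uv):
    K,d,p,M=C
    q=cv2.undistortPoints(np.array(uv,float).reshape(-1,1,2),K,d).reshape(-1,2)
    return (M@np.c_[q,np.ones(len(q))].T).T
def plane(C,uv,z):
    r=ray(C,uv); return C[2]+r*((z-C[2][2])/r[:,2])[:,None]
def proj(C,P):
    K,d,p,M=C; Q=(np.atleast_2d(P)-p)@M
    return cv2.projectPoints(Q,np.zeros(3),np.zeros(3),K,d)[0].reshape(-1,2)
def snap(name,fn):
    s=manip.observe(); im=manip.grab_frame(name); cv2.imwrite(fn,im); return im,cam(name,s)
def blobs(im,lo,hi,amin=20,roi=None):
    m=cv2.inRange(cv2.cvtColor(im,cv2.COLOR_BGR2HSV),lo,hi)
    if roi: k=np.zeros_like(m); x0,y0,x1,y1=roi; k[y0:y1,x0:x1]=255; m&=k
    m=cv2.morphologyEx(m,cv2.MORPH_CLOSE,np.ones((3,3)))
    cs,_=cv2.findContours(m,cv2.RETR_EXTERNAL,cv2.CHAIN_APPROX_NONE)
    return sorted([c for c in cs if cv2.contourArea(c)>=amin],key=lambda c:-cv2.contourArea(c))
E
python3 - <<'E'
from h import *
C=cam('top')
for n,uv,z in [('knob',(228,208),.09),('cellA',(194,195),.12),('cellB',(194,214),.12),('s0',(292,207),.095),('s2',(322,203),.095)]:
    print(n,plane(C,[uv],z)[0].round(3))
im=cv2.imread('pics/top0.png')
for c in blobs(im,(105,120,40),(130,255,255),100,(270,180,360,230)): 
    r=cv2.minAreaRect(c); print(r, plane(C,cv2.boxPoints(r),.044).round(3))
E
```

```text
knob [0.486 0.124 0.09 ]
cellA [0.529 0.241 0.12 ]
cellB [0.461 0.24  0.12 ]
s0 [ 0.485 -0.103  0.095]
s2 [ 0.498 -0.209  0.095]
((313.876953125, 206.01541137695312), (16.868722915649414, 56.063697814941406), 82.87498474121094) [[ 0.518 -0.08   0.044]
 [ 0.54  -0.284  0.044]
 [ 0.478 -0.289  0.044]
 [ 0.456 -0.086  0.044]]
```

{"op": "move_arm", "data": {"targets": [[0,0,-40,0,1],[-60,-40,-70,0.15,1],[-110,-70,-70,0.3,1],[-150,-95,-70,0.45,1],[-190,-120,-70,0.6,1],[-230,-150,-70,0.75,1],[-270,-175,-70,0.9,1],[-310,-200,-70,1.05,1],[-350,-225,-70,1.2,1],[-380,-245,-70,1.25,1],[-396,-256,-70,1.25,1],[-396,-256,-70,1.25,1]]}}

```text
clock: 1.3
tcp_pos: [0.4923, 0.2251, 0.3011]
tool_rot: [0.707, 0.708, -0.0, 0.001]
force: [-0.3, -0.5, -0.1]
gripper_width: 0.0855
grasp_force: 0.0
```

```bash
python3 - <<'E'
from h import *
s=manip.observe(); print(s['clock'],s['tcp_pos'],R.from_quat(s['tool_rot']).as_matrix().round(3).tolist(),s['joint_pos'].round(2))
im,C=snap('wrist','pics/w1.png')
E
```

```text
1.3 [0.49233712 0.22507209 0.30109861] [[-0.002, 1.0, 0.001], [1.0, 0.002, -0.002], [-0.002, 0.001, -1.0]] [-0.87  0.18  0.45  1.5  -0.08  1.48 -0.42]
```

View pics/w1.png

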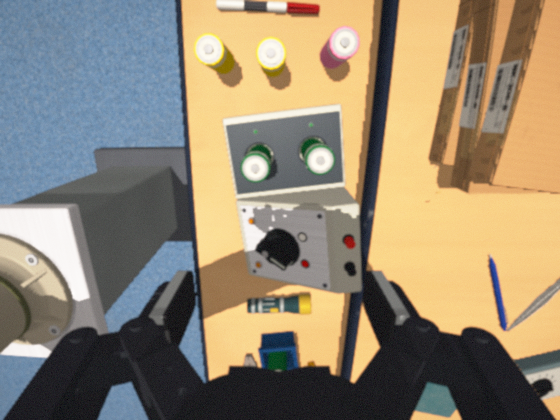

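```bash
python3 - <<'E'
import cv2
im=cv2.imread('pics/w1.png')[100:300,215:375]
cv2.imwrite('pics/w1c.png',cv2.resize(im,None,fx=3,fy=3,interpolation=cv2.INTER_CUBIC))
E
```

```text
(no output)
```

View pics/w1c.png

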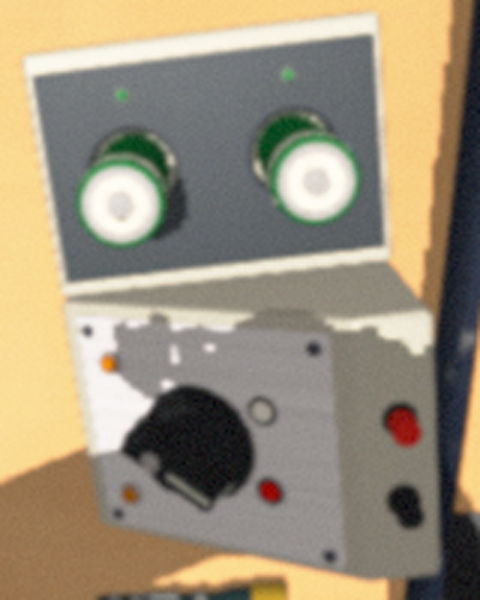

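The crop shows the front and rear cell tops at about (121,203) and (314,180), and the deck corners at (25,60), (378,14), (68,290). The knob pointer points at the red dot (270,491), and the white dot is at (262,411). Next I'll fit the charger pose from these.

```bash
python3 - <<'E'
from h import *
s=manip.observe(); C=cam('wrist',s)
f=lambda a:np.array(a,float)/3+[215-.33,100-.33]
cells=plane(C,f([(121,203),(314,180)]),.118)
corn=plane(C,f([(25,60),(378,14)]),.044)
print(cells.round(4),np.linalg.norm(cells[1]-cells[0])); print(corn.round(4),np.linalg.norm(corn[1]-corn[0]))
for a in (cells,corn): d=a[1]-a[0]; print(np.degrees(np.arctan2(d[1],d[0])))
# pose: yaw, origin from corners; predict features
d=(cells[1]-cells[0])/np.linalg.norm(cells[1]-cells[0])+(corn[1]-corn[0])/np.linalg.norm(corn[1]-corn[0])
y=np.arctan2(d[1],d[0]); M=R.from_euler('z',y).as_matrix()
o1=corn.mean(0)-M@[0,.12,.044]; 
o1[2]=0
print('yaw',np.degrees(y),'o',o1, 'cells in charger',(cells-o1)@M)
k=np.radians(30); u=np.array([np.cos(k),0,np.sin(k)]); n=np.array([-np.sin(k),0,np.cos(k)])
p=np.array([-.02,-.064,.034+.06*np.tan(k)])
cc=np.array([[-.08,.12,.044],[.08,.12,.044],[-.08,0,.044],[-.08,-.12,.034],[.046,-.12,.107],[.046,0,.107],[.08,-.12,.107],p+.021*n, p+.032*n, p])
print(np.c_[((proj(C,cc@M.T+o1)-[215-.33,100-.33])*3).round(0)].tolist())
E
```

```text
[[0.4645 0.2506 0.118 ]
 [0.5347 0.2595 0.118 ]] 0.0707641925513379
[[0.4185 0.2984 0.044 ]
 [0.5687 0.3182 0.044 ]] 0.1514648867226689
7.235776889987637
7.5280928065205215
yaw 7.38193484825408 o [0.5090183  0.18930117 0.        ] cells in charger [[-0.03625138  0.06650346  0.118     ]
 [ 0.03451258  0.06632295  0.118     ]]
[[15.0, 61.0], [388.0, 13.0], [62.0, 324.0], [103.0, 533.0], [369.0, 591.0], [352.0, 338.0], [445.0, 582.0], [182.0, 477.0], [170.0, 489.0], [205.0, 456.0]]
```

{"op": "move_arm", "data": {"targets": [[-40,0,0,-0.1,1],[-80,0,10,-0.13,1],[-120,0,20,-0.13,1],[-130,0,30,-0.13,1],[-130,0,30,-0.13,1],[-130,0,30,-0.13,1]]}}

```text
clock: 1.95
tcp_pos: [0.4907, 0.1024, 0.2712]
tool_rot: [0.655, 0.756, -0.0, -0.0]
force: [-0.0, 0.7, 0.9]
gripper_width: 0.0858
grasp_force: 0.0
```

```bash
python3 - <<'E'
from h import *
s=manip.observe(); print(s['clock'],s['tcp_pos'],R.from_quat(s['tool_rot']).as_euler('zyx',True))
im,C=snap('wrist','pics/w2.png'); np.save('w2s.npy',np.r_[s['tcp_pos'],s['tool_rot']])
cv2.imwrite('pics/w2c.png',cv2.resize(im[0:280,150:430],None,fx=2.1,fy=2.1,interpolation=cv2.INTER_CUBIC))
E
```

```text
1.95 [0.4906731  0.10241053 0.27123705] [-9.81712943e+01 -4.26634216e-02 -1.79970547e+02]
```

View pics/w2c.png

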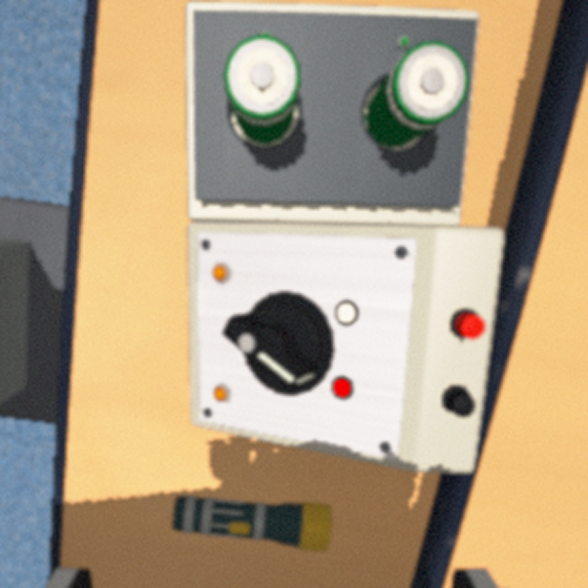

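The second view shows the cell tops at crop (262,75) and (430,82), the knob with its pointer towards the red dot (342,388), and the white dot at (346,313). I'll triangulate across the two views.

```bash
cat > tri.py <<'E'
from h import *
def st(a): return dict(tcp_pos=a[:3],tool_rot=a[3:])
S1=st(np.r_[0.49233712,0.22507209,0.30109861,R.from_matrix([[-0.002,1,.001],[1,.002,-.002],[-.002,.001,-1]]).as_quat()])
C1=cam('wrist',S1); C2=cam('wrist',st(np.load('w2s.npy')))
f1=lambda a:np.array(a,float)/3+[215-.33,100-.33]
f2=lambda a:np.array(a,float)/2.1+[150-.26,-.26]
def tri(a,b):
    A=[];B=[]
    for C,uv in ((C1,a),(C2,b)):
        r=ray(C,[uv])[0]; r/=np.linalg.norm(r); P=np.eye(3)-np.outer(r,r); A.append(P);B.append(P@C[2])
    x=np.linalg.lstsq(np.vstack(A),np.hstack(B),rcond=None); return x[0],np.sqrt(x[1])
E
python3 - <<'E'
from tri import *
for n,a,b in [('front',(120.5,204),(262,75)),('rear',(316,180),(431,81)),('red',(270,491),(342,388)),('white',(262,411),(346,313)),('deckFL',(25,62),(189,4)),('deckBL',(378,14),(478,12)),('rearR',(437,575),(474,472)),('screwTR',(314,348),(401,252)),('screwBR',(330,556),(385,447))]:
    x,r=tri(f1(a),f2(b)); print(n,x.round(4),r.round(4))
print('cells w2 @.121', plane(C2,f2([(262,75),(431,81)]),.121).round(4))
E
```

```text
front [0.466  0.2472 0.118 ] [0.0002]
rear [0.5373 0.2561 0.1167] [0.0002]
red [0.5278 0.1109 0.0854] [0.]
white [0.5229 0.1504 0.0858] [0.0002]
deckFL [0.4186 0.2942 0.0322] [0.0002]
deckBL [0.5735 0.3151 0.0279] [0.0008]
rearR [0.6006 0.082  0.1093] [0.0004]
screwTR [0.5422 0.1846 0.0993] [0.0002]
screwBR [0.5543 0.0855 0.099 ] [0.0001]
cells w2 @.121 [[0.4659 0.2466 0.121 ]
 [0.5363 0.2551 0.121 ]]
```

{"op": "move_arm", "data": {"targets": [[-18,20,0,0.02,0],[-18,20,40,0.02,0],[-18,20,80,0.02,0],[-18,20,120,0.02,0],[-18,20,120,0.02,0],[-18,20,120,0.02,0],[-18,20,120,0.02,0]]}}

```text
clock: 2.7
tcp_pos: [0.515, 0.0862, 0.1538]
tool_rot: [0.663, 0.749, 0.001, 0.001]
force: [-0.2, 0.7, -0.0]
gripper_width: -0.0003
grasp_force: 0.0
```

{"op": "move_arm", "data": {"targets": [[0,-3,30,0,0],[0,-3,50,0,0],[0,-3,58,0,0],[0,-3,62,0,0],[0,-3,62,0,0],[0,-3,62,0,0]]}}

```text
clock: 3.3
tcp_pos: [0.5114, 0.085, 0.0906]
tool_rot: [0.663, 0.748, 0.001, 0.001]
force: [0.9, -0.1, 0.6]
gripper_width: 0.0001
grasp_force: 0.0
```

{"op": "move_arm", "data": {"targets": [[8,0,0,0,0],[14,0,0,0,0],[18,0,0,0,0],[21,0,0,0,0],[24,0,0,0,0],[27,0,0,0,0],[29,0,0,0,0],[31,0,0,0,0],[31,0,0,0,0],[31,0,0,0,0]]}}

```text
clock: 4.3
tcp_pos: [0.5067, 0.1164, 0.0894]
tool_rot: [0.663, 0.749, 0.0, -0.0]
force: [1.1, -0.6, 1.9]
gripper_width: -0.0001
grasp_force: 1.1
```

```bash
python3 - <<'E'
from h import *
s=manip.observe(); print(s['tcp_pos'],s['force'])
im,C=snap('wrist','pics/w3.png')
cv2.imwrite('pics/w3c.png',cv2.resize(im[60:400,160:420],None,fx=1.7,fy=1.7))
E
```

```text
[0.50672293 0.11637946 0.08943524] [ 1.08249487 -0.56197276  1.94409742]
```

View pics/w3c.png

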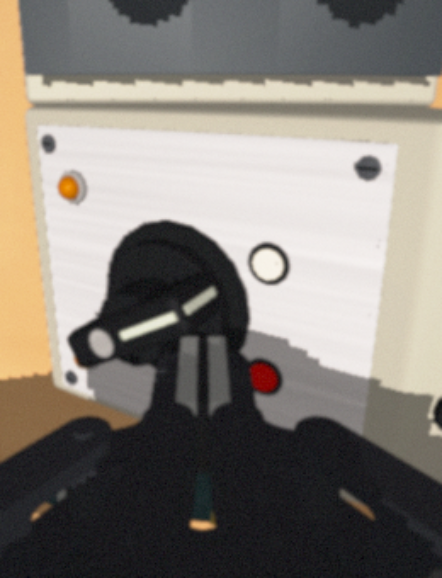

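The knob has clicked over: its pointer line, (120,332)→(218,292), now aims at the white dot. I'll retreat and check the angle numerically.

{"op": "move_arm", "data": {"targets": [[-6,0,0,0,0],[-12,0,0,0,0],[-12,0,-40,0,0],[-12,0,-90,0,0.7],[-12,0,-140,0,0.7],[-12,0,-180,0,0.7],[-12,0,-180,0,0.7],[-12,0,-180,0,0.7]]}}

```text
clock: 5.15
tcp_pos: [0.5085, 0.1033, 0.27]
tool_rot: [0.664, 0.748, 0.001, 0.0]
force: [-0.4, -1.0, -0.7]
gripper_width: 0.0598
grasp_force: 0.0
```

```bash
python3 - <<'E'
from h import *
s=manip.observe(); print(s['tcp_pos'],s['clock'],s['gripper_width'],s['joint_pos'].round(2))
im,C=snap('wrist','pics/w4.png')
# charger frame
y=np.radians(7.1); M=R.from_euler('z',y).as_matrix(); o=np.array([.5084,.1938,0])
k=np.radians(30); u=np.array([np.cos(k),0,np.sin(k)]); n=np.array([-np.sin(k),0,np.cos(k)]);l=np.array([0,1,0])
g=np.array([-.02,-.064,.034+.06*np.tan(k)])+.021*n
# rectify plane of bar top
q=[g+.011*n+a*u+b*l for a,b in((-.03,-.03),(.03,-.03),(.03,.03),(-.03,.03))]
px=proj(C,np.array(q)@M.T+o).astype(np.float32)
H=cv2.getPerspectiveTransform(px,np.float32([[0,240],[240,240],[240,0],[0,0]]))
w=cv2.warpPerspective(im,H,(240,240)); cv2.imwrite('pics/k4.png',w)
m=(cv2.cvtColor(w,cv2.COLOR_BGR2HSV)[...,2]>110).astype(np.uint8)
yy,xx=np.mgrid[:240,:240]; m[(xx-120)**2+(yy-120)**2>95**2]=0
for c in cv2.findContours(m,0,2)[0]:
    if cv2.contourArea(c)>60: print(cv2.minAreaRect(c))
E
```

```text
[0.50848519 0.10334152 0.26996969] 5.15 0.05976466039615947 [-0.74  0.14  0.53  1.61 -0.07  1.41 -0.07]
((160.49996948242188, 95.99998474121094), (18.62299156188965, 95.61357116699219), 60.01836013793945)
((89.36007690429688, 130.09315490722656), (189.75784301757812, 125.23883819580078), 71.76750946044922)
```

View pics/k4.png

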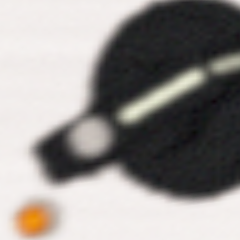

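Rectified view: the pointer line sits at exactly 30° left of up-slope, so the switch is off. Next I'll look at the crate from above.

{"op": "move_arm", "data": {"targets": [[-50,0,0,0,0.7],[-100,0,0,0,0.7],[-150,0,0,0,0.7],[-200,0,0,0,0.7],[-230,0,0,0,0.7],[-230,0,0,0,0.7],[-230,0,0,0,0.7],[-230,0,0,0,0.7]]}}

```text
clock: 6.0
tcp_pos: [0.5354, -0.1232, 0.2681]
tool_rot: [0.663, 0.749, -0.001, -0.001]
force: [-0.2, -0.2, 0.4]
gripper_width: 0.0598
grasp_force: 0.0
```

```bash
python3 - <<'E'
from h import *
s=manip.observe(); print(s['tcp_pos'],s['clock'],s['tool_rot'])
np.save('w5s.npy',np.r_[s['tcp_pos'],s['tool_rot']])
im,C=snap('wrist','pics/w5.png')
cv2.imwrite('pics/w5c.png',cv2.resize(im[60:340,150:430],None,fx=2.1,fy=2.1,interpolation=cv2.INTER_CUBIC))
E
```

```text
[ 0.53544731 -0.12316137  0.26805826] 6.0 [ 6.62769792e-01  7.48822271e-01 -5.34065711e-04 -1.06027960e-03]
```

View pics/w5c.png

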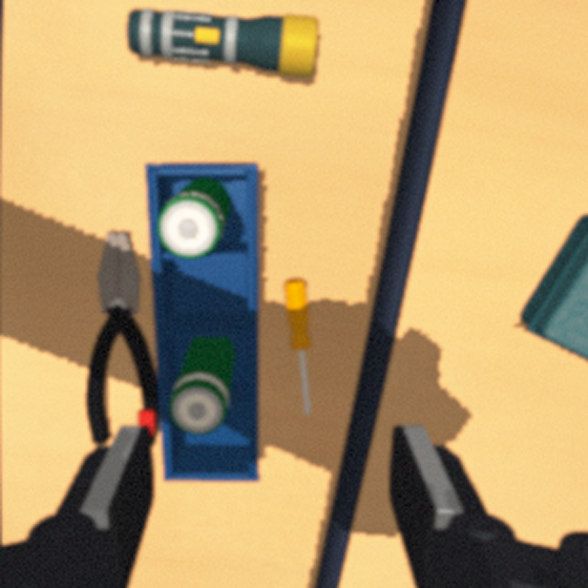

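The crate rim corners are at crop (147,165), (258,164), (258,479), (166,479). The stored cell tops are at (190,227) and (197,408), so the empty compartments are the 2nd and 4th.

```bash
python3 - <<'E'
from h import *
a=np.load('w5s.npy'); C=cam('wrist',dict(tcp_pos=a[:3],tool_rot=a[3:]))
f=lambda a:np.array(a,float)/2.1+[150-.26,60-.26]
P=plane(C,f([(147,165),(258,164),(258,479),(166,479)]),.044); print(P.round(4))
e=lambda i,j:np.linalg.norm(P[i]-P[j]).round(4); print('sides',e(0,1),e(1,2),e(2,3),e(3,0))
d=(P[0]-P[3])+(P[1]-P[2]); yaw=np.arctan2(-d[0],d[1]); print('yaw',np.degrees(yaw))
c=P.mean(0); M=R.from_euler('z',yaw).as_matrix()
for i in range(4): print('slot',i,(c+M@[0,.0505*(1.5-i),0])[:2].round(4))
T=plane(C,f([(189,226),(197,409)]),.094); print('stored',T.round(4), ((T-c)@M).round(4))
E
```

```text
[[ 0.4582 -0.0815  0.044 ]
 [ 0.5213 -0.0734  0.044 ]
 [ 0.5454 -0.2808  0.044 ]
 [ 0.4832 -0.2887  0.044 ]]
sides 0.0636 0.2088 0.0627 0.2087
yaw 6.753101749894701
slot 0 [ 0.4931 -0.1059]
slot 1 [ 0.4991 -0.156 ]
slot 2 [ 0.505  -0.2062]
slot 3 [ 0.5109 -0.2563]
stored [[ 0.4906 -0.1037  0.094 ]
 [ 0.5034 -0.2065  0.094 ]] [[-0.0022  0.0782  0.05  ]
 [-0.0017 -0.0254  0.05  ]]
```

{"op": "move_arm", "data": {"targets": [[50,-4,0,0,0.7],[100,-8,0,0,0.7],[150,-12,0,0,0.7],[200,-15,0,0,0.7],[250,-18,0,0,0.7],[300,-20,0,0,0.7],[345,-22,10,0,0.7],[370,-24,40,0,0.7],[376,-24,60,0,0.7],[376,-24,70,0,0.7],[376,-24,70,0,0.7],[376,-24,70,0,0.7]]}}

```text
clock: 7.25
tcp_pos: [0.4674, 0.2452, 0.2002]
tool_rot: [0.664, 0.748, 0.0, 0.0]
force: [-0.1, -1.3, 0.9]
gripper_width: 0.0597
grasp_force: 0.0
```

{"op": "move_arm", "data": {"targets": [[2,-1,30,0,0.7],[2,-1,65,0,0.7],[2,-1,95,0,0.7],[2,-1,115,0,0.7],[2,-1,122,0,0.7],[2,-1,122,0,0.7],[2,-1,122,0,0.7]]}}

```text
clock: 7.95
tcp_pos: [0.4669, 0.2479, 0.0789]
tool_rot: [0.664, 0.748, 0.001, 0.0]
force: [0.0, -0.1, -0.1]
gripper_width: 0.0596
grasp_force: 0.0
```

{"op": "move_arm", "data": {"targets": [[0,0,0,0,0.2],[0,0,0,0,0.2],[0,0,0,0,0.2],[0,0,0,0,0.2],[0,0,0,0,0.2],[0,0,0,0,0.2]], "squeeze": 35}}

```text
clock: 8.55
tcp_pos: [0.4663, 0.2481, 0.0785]
tool_rot: [0.663, 0.748, 0.001, 0.0]
force: [-0.9, 0.2, 6.5]
gripper_width: 0.032
grasp_force: 34.2
```

{"op": "move_arm", "data": {"targets": [[0,0,-6,0,0.2],[0,0,-16,0,0.2],[0,0,-36,0,0.2],[0,0,-66,0,0.2],[0,0,-100,0,0.2],[0,0,-130,0,0.2],[0,0,-152,0,0.2],[-15,0,-152,0,0.2],[-40,-1,-152,0,0.2],[-65,-2,-152,0,0.2],[-90,-3,-152,0,0.2],[-90,-3,-152,0,0.2]]}}

```text
clock: 9.75
tcp_pos: [0.4737, 0.1523, 0.2287]
tool_rot: [0.666, 0.746, -0.001, 0.0]
force: [0.6, -0.5, -1.3]
gripper_width: 0.0322
grasp_force: 35.0
```

{"op": "move_arm", "data": {"targets": [[-25,-1,0,0,0.2],[-60,-2,0,0,0.2],[-100,-3,0,0,0.2],[-140,-4,0,0,0.2],[-180,-5,0,0,0.2],[-220,-7,0,0,0.2],[-260,-8,0,0,0.2],[-300,-9,0,0,0.2],[-340,-11,0,0,0.2],[-375,-12,0,0,0.2],[-400,-13,0,0,0.2],[-410,-13,0,0,0.2]]}}

```text
clock: 10.95
tcp_pos: [0.5081, -0.2539, 0.2285]
tool_rot: [0.665, 0.747, -0.001, -0.0]
force: [-0.4, -0.6, -1.4]
gripper_width: 0.0323
grasp_force: 35.0
```

{"op": "move_arm", "data": {"targets": [[0,0,0,0,0.2],[0,0,10,0,0.2],[0,0,30,0,0.2],[0,0,50,0,0.2],[0,0,50,0,0.2],[0,0,50,0,0.2]]}}

```text
clock: 11.55
tcp_pos: [0.5098, -0.2491, 0.1791]
tool_rot: [0.663, 0.749, 0.0, -0.001]
force: [0.4, -0.5, -1.6]
gripper_width: 0.0324
grasp_force: 35.0
```

```bash
python3 - <<'E'
from h import *
s=manip.observe(); print(s['tcp_pos'],s['clock'],s['tool_rot'].round(3))
im,C=snap('wrist','pics/w6.png')
T=cam('wrist',s)
# slot estimates projected
for p in [(.4991,-.156,.044),(.5109,-.2563,.044)]: print(proj(C,[p]).round(0))
cv2.imwrite('pics/w6c.png',cv2.resize(im[60:400,130:430],None,fx=1.75,fy=1.75))
E
```

```text
[ 0.50977942 -0.24908431  0.17907137] 11.55 [ 0.663  0.749  0.    -0.001]
[[280.  98.]]
[[279. 207.]]
```

View pics/w6c.png

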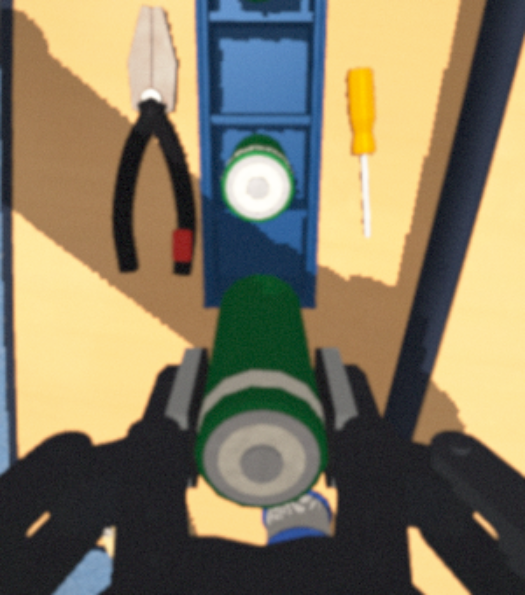

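The held cell is upright in the grasp, with its top at about (263,460). The compartment centres agree with the prediction to about 1 px. I'll lower it into slot3.

{"op": "move_arm", "data": {"targets": [[-6,0,0,0,0.2],[-6,0,20,0,0.2],[-6,0,45,0,0.2],[-6,0,70,0,0.2],[-6,0,72,0,0.2],[-6,0,72,0,0.2],[-6,0,72,0,0.2]]}}

```text
clock: 12.3
tcp_pos: [0.5113, -0.2574, 0.1091]
tool_rot: [0.663, 0.748, 0.0, 0.001]
force: [-0.5, 0.0, -2.4]
gripper_width: 0.0323
grasp_force: 35.1
```

{"op": "move_arm", "data": {"targets": [[0,0,15,0,0.2],[0,0,30,0,0.2],[0,0,42,0,0.2],[0,0,48,0,0.2],[0,0,51,0,0.2],[0,0,53,0,0.2],[0,0,54,0,0.2],[0,0,55,0,0.2],[0,0,55,0,0.2]]}}

```text
clock: 13.2
tcp_pos: [0.5106, -0.2568, 0.0527]
tool_rot: [0.663, 0.748, 0.0, 0.0]
force: [0.2, -0.4, -2.2]
gripper_width: 0.0322
grasp_force: 35.4
```

{"op": "move_arm", "data": {"targets": [[0,0,1,0,0.2],[0,0,1.5,0,0.2],[0,0,2,0,0.2],[0,0,2,0,0.2]]}}

```text
clock: 13.6
tcp_pos: [0.5107, -0.2572, 0.0525]
tool_rot: [0.664, 0.748, 0.001, 0.001]
force: [-6.9, 3.4, 19.2]
gripper_width: 0.0326
grasp_force: 37.4
```

{"op": "move_arm", "data": {"targets": [[0,0,1,0,0.2],[0,0,1,0,0.45],[0,0,1,0,0.6],[0,0,1,0,0.7],[0,0,1,0,0.7],[0,0,1,0,0.7]]}}

```text
clock: 14.2
tcp_pos: [0.5103, -0.2566, 0.0491]
tool_rot: [0.663, 0.748, -0.0, -0.0]
force: [1.0, -0.5, -0.3]
gripper_width: 0.0597
grasp_force: 0.0
```

{"op": "move_arm", "data": {"targets": [[0,0,-20,0,0.7],[0,0,-50,0,0.7],[0,0,-90,0,0.7],[0,0,-130,0,0.7],[0,0,-160,0,0.7],[0,0,-160,0,0.7],[0,0,-160,0,0.7]]}}

```text
clock: 14.9
tcp_pos: [0.5106, -0.2567, 0.2096]
tool_rot: [0.663, 0.748, 0.0, 0.0]
force: [0.2, 0.4, -0.1]
gripper_width: 0.0596
grasp_force: 0.0
```

```bash
python3 - <<'E'
from h import *
im,C=snap('wrist','pics/w7.png')
s=manip.observe(); print(s['tcp_pos'],s['clock'])
M=R.from_euler('z',np.radians(6.75)).as_matrix()
for c in blobs(im,(45,80,20),(90,255,200),60,(150,0,420,419)):
    (x,y),r=cv2.minEnclosingCircle(c); print(cv2.boundingRect(c),cv2.contourArea(c))
for p in [(.4931,-.1059,.092),(.505,-.2062,.092),(.5109,-.2563,.092),(.5109,-.2563,.004)]: print(proj(C,[p]).round(0))
cv2.imwrite('pics/w7c.png',cv2.resize(im[60:400,130:430],None,fx=1.75,fy=1.75))
E
```

```text
[ 0.51012597 -0.25625169  0.2085091 ] 14.95
(258, 127, 39, 65) 1503.0
(254, 0, 44, 58) 505.5
(261, 189, 37, 28) 97.5
[[280.  18.]]
[[279. 149.]]
[[279. 205.]]
[[279. 183.]]
```

View pics/w7c.png

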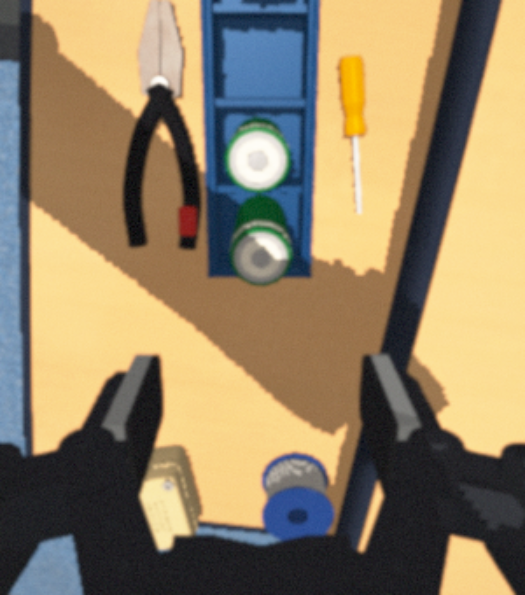

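The placed cell stands upright: its top is at (262,257), within 2 px of prediction. Now for the rear cell.

{"op": "move_arm", "data": {"targets": [[30,5,0,0,0.7],[75,13,0,0,0.7],[120,21,0,0,0.7],[165,29,0,0,0.7],[210,37,0,0,0.7],[255,45,0,0,0.7],[300,53,0,0,0.7],[345,61,0,0,0.7],[390,69,0,0,0.7],[435,77,0,0,0.7],[475,84,0,0,0.7],[505,89,0,0,0.7]]}}

```text
clock: 16.15
tcp_pos: [0.5367, 0.2587, 0.207]
tool_rot: [0.662, 0.749, -0.002, -0.001]
force: [1.3, -0.9, 0.4]
gripper_width: 0.0593
grasp_force: 0.0
```

{"op": "move_arm", "data": {"targets": [[0,0,0,0,0.7],[0,0,0,0,0.7],[0,0,5,0,0.7]]}}

```text
clock: 16.45
tcp_pos: [0.5386, 0.2538, 0.2038]
tool_rot: [0.664, 0.748, -0.0, 0.0]
force: [-0.2, -0.2, 0.4]
gripper_width: 0.0596
grasp_force: 0.0
```

{"op": "move_arm", "data": {"targets": [[2,-1,30,0,0.7],[2,-1,65,0,0.7],[2,-1,95,0,0.7],[2,-1,115,0,0.7],[2,-1,125,0,0.7],[2,-1,125,0,0.7],[2,-1,125,0,0.7]]}}

```text
clock: 17.15
tcp_pos: [0.5377, 0.2567, 0.0802]
tool_rot: [0.664, 0.748, 0.0, 0.0]
force: [0.9, 0.2, 1.2]
gripper_width: 0.0597
grasp_force: 0.0
```

{"op": "move_arm", "data": {"targets": [[0,0,0,0,0.2],[0,0,0,0,0.2],[0,0,0,0,0.2],[0,0,0,0,0.2],[0,0,0,0,0.2],[0,0,0,0,0.2]], "squeeze": 35}}

```text
clock: 17.75
tcp_pos: [0.5377, 0.2576, 0.0806]
tool_rot: [0.663, 0.748, 0.001, 0.0]
force: [-0.9, 0.5, 6.9]
gripper_width: 0.0321
grasp_force: 34.5
```

{"op": "move_arm", "data": {"targets": [[0,0,-6,0,0.2],[0,0,-16,0,0.2],[0,0,-36,0,0.2],[0,0,-66,0,0.2],[0,0,-100,0,0.2],[0,0,-130,0,0.2],[0,0,-152,0,0.2],[-15,-3,-152,0,0.2],[-40,-8,-152,0,0.2],[-65,-14,-152,0,0.2],[-90,-19,-152,0,0.2],[-90,-19,-152,0,0.2]]}}

```text
clock: 18.95
tcp_pos: [0.5287, 0.1593, 0.2307]
tool_rot: [0.666, 0.746, -0.001, 0.0]
force: [0.4, -0.8, -3.0]
gripper_width: 0.032
grasp_force: 35.3
```

{"op": "move_arm", "data": {"targets": [[-25,-5,0,0,0.2],[-60,-13,0,0,0.2],[-95,-20,0,0,0.2],[-130,-28,0,0,0.2],[-165,-36,0,0,0.2],[-200,-43,0,0,0.2],[-235,-50,0,0,0.2],[-265,-57,0,0,0.2],[-290,-62,0,0,0.2],[-306,-66,0,0,0.2],[-313,-67,0,0,0.2],[-313,-67,0,0,0.2]]}}

```text
clock: 20.15
tcp_pos: [0.4992, -0.154, 0.2308]
tool_rot: [0.664, 0.748, -0.0, -0.0]
force: [-0.2, 0.9, -2.3]
gripper_width: 0.0324
grasp_force: 35.4
```

{"op": "move_arm", "data": {"targets": [[0,0,0,0,0.2],[0,0,10,0,0.2],[0,0,30,0,0.2],[0,0,50,0,0.2],[0,0,60,0,0.2],[0,0,60,0,0.2],[0,0,60,0,0.2]]}}

```text
clock: 20.85
tcp_pos: [0.5002, -0.1529, 0.1716]
tool_rot: [0.663, 0.748, -0.0, 0.0]
force: [0.4, 0.0, -2.7]
gripper_width: 0.0326
grasp_force: 35.4
```

{"op": "move_arm", "data": {"targets": [[-2,0,15,0,0.2],[-2,0,35,0,0.2],[-2,0,55,0,0.2],[-2,0,75,0,0.2],[-2,0,92,0,0.2],[-2,0,104,0,0.2],[-2,0,110,0,0.2],[-2,0,113,0,0.2],[-2,0,115,0,0.2],[-2,0,116,0,0.2],[-2,0,116,0,0.2]]}}

```text
clock: 21.95
tcp_pos: [0.5005, -0.1552, 0.0557]
tool_rot: [0.663, 0.748, 0.0, 0.0]
force: [-0.5, 0.2, -3.7]
gripper_width: 0.0325
grasp_force: 35.4
```

{"op": "move_arm", "data": {"targets": [[0,0,1,0,0.2],[0,0,1.5,0,0.2],[0,0,2,0,0.2],[0,0,2,0,0.2]]}}

```text
clock: 22.35
tcp_pos: [0.5006, -0.1554, 0.0545]
tool_rot: [0.664, 0.748, 0.001, 0.0]
force: [-3.4, 2.4, 10.5]
gripper_width: 0.0321
grasp_force: 37.0
```

Contact with the floor at the expected height, so I'll release and withdraw.

{"op": "move_arm", "data": {"targets": [[0,0,0.5,0,0.2],[0,0,0.5,0,0.45],[0,0,0.5,0,0.6],[0,0,0.5,0,0.7],[0,0,0.5,0,0.7],[0,0,0.5,0,0.7]]}}

```text
clock: 22.95
tcp_pos: [0.5001, -0.1551, 0.0527]
tool_rot: [0.663, 0.748, -0.0, -0.0]
force: [-0.0, -0.7, -1.2]
gripper_width: 0.0597
grasp_force: 0.0
```

{"op": "move_arm", "data": {"targets": [[0,0,-20,0,0.7],[0,0,-50,0,0.7],[0,0,-90,0,0.7],[0,0,-130,0,0.7],[0,0,-180,0,0.7],[0,0,-200,0,0.7],[0,0,-200,0,0.7],[0,0,-200,0,0.7],[0,0,-200,0,0.7]]}}

```text
clock: 23.85
tcp_pos: [0.4995, -0.1548, 0.2514]
tool_rot: [0.663, 0.748, -0.001, -0.001]
force: [0.1, 0.8, -0.8]
gripper_width: 0.0597
grasp_force: 0.0
```

```bash
python3 - <<'E'
from h import *
im,C=snap('wrist','pics/w8.png')
s=manip.observe(); print(s['tcp_pos'],s['clock'],s['grasp_force'])
for p in [(.4931,-.1059,.092),(.4991,-.156,.092),(.505,-.2062,.092),(.5109,-.2563,.092)]: print(((proj(C,[p])-[150,60])*2).round(0))
cv2.imwrite('pics/w8c.png',cv2.resize(im[60:340,150:410],None,fx=2,fy=2))
E
```

```text
[ 0.49942644 -0.15485534  0.251341  ] 23.9 0.0
[[257. 171.]]
[[257. 269.]]
[[257. 357.]]
[[257. 437.]]
```

View pics/w8c.png

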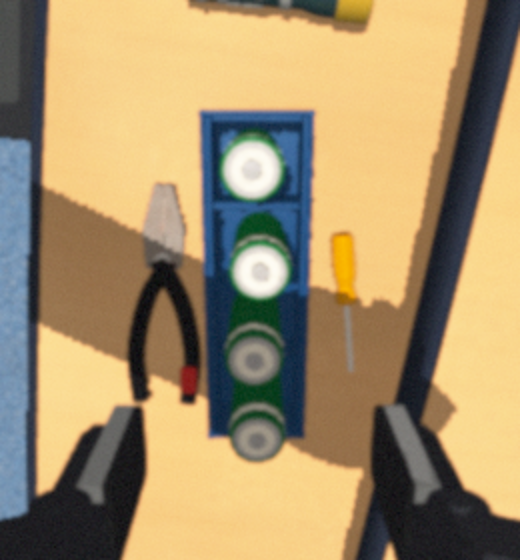

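All four cells stand upright in a row, with tops at (252,169), (260,270), (255,358) and (257,439). All are within about 2.5 px of prediction, and nothing else has moved. Handing in.

```bash
python3 -c "
from bench import manip
print(manip.hand_in())"
```

```text
the job is handed in; nothing more can be done
None
```

I switched the charger off first, then set both green cells upright in the two empty crate compartments (slot1 and slot3) and handed the job in at about 24 s; the last picture showed all four crate cells upright, but the hand-in gave no verdict.

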